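# Load two coffee pods into the spring-loaded pod magazine

### The arm

A 6-joint arm with a two-finger parallel gripper is mounted at the origin on a cart in front of the work surface, level with it; the furniture and walls round the work are solid. World frame = base frame: x ahead of the robot, y to its left, z up, the work surface at z = 0. Lengths are in m, angles in rad, forces in N, time in s.
With the tool pointing down it reaches from about 0.25 to 0.775 m from the base axis. Payload 4 kg.
Tool frame: the origin (TCP) lies midway between the tips of the shut fingers; the grasp point (between the pads) lies 19 mm behind it; z points along the fingers, x is the direction in which the jaws open and shut, and the axes are right-handed (so a half turn about z gives the same grasp; the last joint's range is limited). The gripper opens to 94 mm and grips with 3 to 60 N. Pads are 16 mm wide; open, the fingers measure 119 mm over their backs; the gripper's body (75 mm by 177 mm) begins 78 mm behind the grasp point.
Start: joints at [1.168, 0.087, 1.371, -0, 1.684, -0.103], TCP at [0.162, 0.525, 0.206] pointing down, gripper open.
Joint ranges: [-3.1, 3.1], [-0.76, 2.03], [0.27, 2.55], [-1.08, 4.22], [0.17, 2.65], [-2.57, 2.57]. Speed limits (rad/s): [2.79, 2.79, 3.14, 3.14, 3.14, 3.14].

### API

Orientations are given as [roll, pitch, yaw] about the fixed x, y, z axes, in that order (R = Rz(yaw) Ry(pitch) Rx(roll)).
In Python, from bench import * gives the robot as it stands.
- The arm moves only by the tool send_rows, never from a script. Its argument "rows" is one flat list of numbers, 7 for each row, row after row: the shift along the world's x, y, z in mm, then the turn, a rotation vector about the world's x, y, z in degrees, then the opening, from 0 (shut) to 1 (fully open). A call has exactly 8 rows; each row shifts and turns the commanded pose from where the row before left it; what a row does not reach is not made up. A row lasts 1/8 s, in which the tool goes at most 62.5 mm and 10.7 degrees, less where a joint would pass 70% of its speed; a pose out of reach is approached as far as the arm can. A call is refused whole if a number of a shift passes 62.5 or a number of a turn 10.7, either way. A call with a gripper value outside its range is refused whole. The fingers move at their own pace and stop on an object; the grip force is fixed at half the most. Time passes only in rows, so rows that do not move let the fingers close, or fill a call up. It gives the time, the measured TCP pose, the force and the opening at its end, in the units of the state.
- get_obs(): the state, without advancing time (a new reading comes with each control period).
- snapshot(name): name is "scene" or "top"; returns a dict with "color" (420x560x3 uint8, red, green, blue), "intrinsics" (3x3 intrinsics, pixels), "rvec" (rotation vector, rad) and "tvec" (3), from world to camera coordinates, as OpenCV has them. Camera axes: x right, y down, z forward; pixel columns grow to the right and rows downward; lengths in m; the calibration is good to about 2 mm. A picture is of the moment at which its call begins. There is no depth.
- close_job(): hands the job in, once; it reports no verdict.
The state is a dict: "time": time; "joint_positions": joint angles; "qvel": joint speeds; "joint_torque": joint torques, N m; "tool_pos": TCP position; "ee_rot": TCP orientation; "wrist_force": force on the tool from outside, world axes, zero at the start; "wrist_torque": the same for the moment, N m; "width": finger opening in m.
Only numpy, scipy, OpenCV 4.12 (cv2) and the standard library are available. Lean on these libraries where they do the work, as an engineer would, in place of code of your own. Each camera call takes 0.05 s, during which the arm holds its last target.

### The job

Load both coffee pods, one at a time and the right way up, into the spring-loaded pod magazine: push each straight down past the two sprung retaining lips until the lips snap shut over it and hold it in. Press gently: the second pod fills the magazine, and the stack meets a hard stop just beyond the point where the lips snap, so feel for it and never press hard (25 N is too much). Leave the tea light, the mug and the lime where they are.

Things in the scene. Friction and masses are not known exactly. Their poses are not given: they have to be found in the camera images.
- pod_1: Coffee pod: a hard white puck with an aluminium foil lid and band, 50 mm in diameter, 24 mm high, smooth, 25 to 50 g, standing foil up on the worktop. Its foot is bevelled: 44 mm across at the bottom, full width from 5 mm up. Origin: centre of its underside, z up. Both pods are alike; either may go first.
- pod_2: The other coffee pod, the same as pod_1.
- pod_magazine: Pod magazine, fixed, empty: black 104 x 104 x 12 mm foot with a square 80 mm collar (to 40 mm high), above it a tower: four steel posts on the diagonals of x and y round an upright well 53 mm across, open on top; sides +y and -y are open between the posts (29 mm); sprung lips with black housings, to 48 mm from the axis, on +x and -x. Origin: centre of the foot's underside, on the well's axis; z up.
- lip_level_lowest (a point): Point on the well's axis, 72 mm above the foot's underside. The tower is clamped at a height that varies and is not measured: the flat underside of the lips (level L below) is 0 to 22 mm above this point. The posts' flared tips end at L + 16 mm (mouth 62 mm across), the lip housings at L + 10 mm. A pod set in the mouth rests on the lips' slopes, its underside at about L + 6 mm.
- collar_top (a point): Point on the well's axis, 40 mm above the foot's underside, level with the collar's top. In the well a sprung follower plate (1.7 N up at rest, 3.1 N at the bottom) rests right under the lips and stops hard 50 mm below L: with one pod in, a pushed pod can go 26 mm past the snap; with both (48 mm) only 2 mm. Over 25 N between pod and magazine, or robot and magazine, does damage.
- lip_near (a joint): Retaining lip on the magazine's -x side, 14 mm wide: 0 = shut, grows as pushed outward, about 0.005 m as a pod passes, at most 0.007 m; springs shut (1.4 N, 2.4 N at 5 mm). Its inner edge is 3 mm thick; above it the lip slopes up and out (38 degrees from upright) to L + 12 mm. Shut, the two lips' edges are 40 mm apart.
- lip_far (a joint): Retaining lip on the magazine's +x side, same as lip_near. Pressed on the middle of its lid with something up to 35 mm across, a pod spreads both lips (3 to 7 N in all; steel and pods are smooth) and, when its lid passes their underside, about 30 mm below where the pod rested, they snap shut over it; the follower then holds it up against them.
- tea_light: Tea light in a small aluminium cup, 38 mm in diameter, 15 mm high; not a pod, to be left alone. Origin: centre of its underside.
- mug: Mug with a handle, 78 mm across (113 mm with the handle), 101 mm high; to be left alone. Origin: centre of its underside.
- lime: A lime, about 60 x 48 x 48 mm; to be left alone. Origin: centre of its underside.

How it is judged:
On the way, in this order (a step that is already met when the one before it is completed fails the run):
1. one pod has been pushed under the lips and both lips have snapped shut over it (value of joint each of lip_near, lip_far below 0.0015 m and ((horizontal distance between pod_1 and pod_magazine below 0.006 m and z of pod_1 in the frame of pod_magazine below 0.0725 m and angle between pod_1's own z axis and vertical below 0.15 rad) or (horizontal distance between pod_2 and pod_magazine below 0.006 m and z of pod_2 in the frame of pod_magazine below 0.0725 m and angle between pod_2's own z axis and vertical below 0.15 rad))), for 0.2 s.
2. both pods are under the lips, one on the other, with both lips shut (value of joint each of lip_near, lip_far below 0.0015 m and horizontal distance between each of pod_1, pod_2 and pod_magazine below 0.006 m and z of each of pod_1, pod_2 in the frame of pod_magazine below 0.0725 m and angle between each of pod_1, pod_2's own z axis and vertical below 0.15 rad), for 0.2 s.
At the end, for the whole second after the job is handed in: Both pods lie at rest in the magazine's well, one on the other and upright (within 0.15 rad, axis within 6 mm of the well's), underside less than 72.5 mm above the foot's underside, with both lips shut (within 1.5 mm) above them (all of step 2 and linear speed of each of pod_1, pod_2 below 0.02 m/s); the robot touches nothing.
It fails at once if a pod and the magazine press on each other with more than 25 N (contact force between any of pod_1, pod_2 and pod_magazine above 25 N).
It fails at once if the robot presses on the magazine itself with more than 25 N (contact force between any of the fingers, the arm and pod_magazine above 25 N).
It fails at once if the tea light, the mug or the lime is moved by more than 30 mm (distance of any of tea_light, mug, lime from where it was at the start of the episode above 0.03 m).
It also fails if it takes over 72 s, if anything falls off the work surface, if the arm or the gripper's body presses on something with over 40 N, if the wrist force passes 120 N, or if a joint passes its speed limit or range.

## Working session

There is one attempt and no reset: what is moved stays moved. The work goes in short steps, Python scripts to look and compute and a tool call to move; the robot and the scene stay as the last step left them, time stands still between calls to the robot, and variables do not carry over. Pictures are saved under pics/ and viewed, and the job is handed in when it is done.

Besides the shell and the picture viewer there is one more tool, called after "Call:" by a JSON object that holds its "api" and its "payload". send_rows: Moves the arm, as the interface text tells. Its arguments: {"type":"object","properties":{"rows":{"type":"array","items":{"type":"number"}}},"required":["rows"]}

```bash
mkdir -p pics
python3 - <<'E'
from bench import *
import cv2
for n in ("scene","top"):
    s=snapshot(n); cv2.imwrite(f"pics/{n}0.png",cv2.resize(s["color"][:,:,::-1],None,fx=1.4,fy=1.4,interpolation=cv2.INTER_CUBIC))
    print(n,s["intrinsics"],s["rvec"],s["tvec"])
print(get_obs())
E
```

```text
scene [[410.54172591   0.         276.68104072]
 [  0.         410.54172591 210.02025713]
 [  0.           0.           1.        ]] [ 1.82112729 -1.00127632  0.64439985] [-0.32485904  0.2605504   0.57682659]
top [[398.69208158   0.         276.09885755]
 [  0.         398.69208158 213.17049714]
 [  0.           0.           1.        ]] [ 2.11853594 -2.17179586  0.17874731] [-0.01525501  0.55154672  1.12195367]
{'time': 0.1, 'joint_positions': array([ 1.16790961e+00,  8.78988407e-02,  1.37206606e+00,  1.76791562e-05,
        1.68363227e+00, -1.03114251e-01]), 'qvel': array([-0.0005405 , -0.00222662, -0.00129297, -0.00039574, -0.00032507,
       -0.00067747]), 'joint_torque': array([ 2.18661131e-03, -3.41252589e+01, -3.03300047e+01,  7.19793560e-02,
        3.03859985e-02, -1.20913987e-04]), 'tool_pos': array([0.16222846, 0.52501482, 0.20443034]), 'ee_rot': array([-3.14136885e+00,  1.99206802e-03,  1.27102606e+00]), 'wrist_force': array([ 0.11276659, -0.17226148,  0.31024077]), 'wrist_torque': array([-0.01034871, -0.03303262, -0.03779099]), 'width': 0.09369000716308509}
```

View pics/scene0.png

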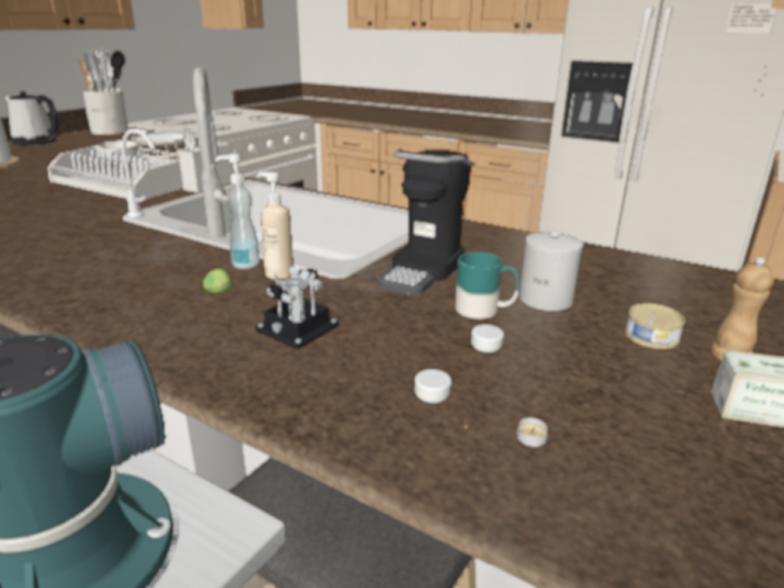

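View pics/top0.png

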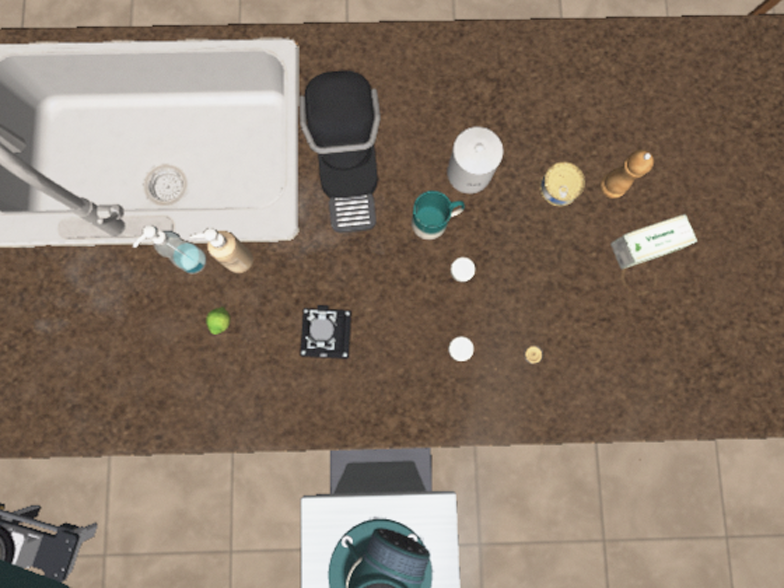

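The scene picture (1.4x) shows the pods at (433,386) and (487,338), the magazine at (297,310), and the tea light at (532,432). In the top picture the pods are at (461,349) and (463,269), the magazine at (325,332), the mug at (432,215), the lime at (218,321), and the tea light at (534,354). I'll zoom in next.

Run:
```python
from bench import *
import cv2, numpy as np
s=snapshot("scene")["color"][:,:,::-1]; t=snapshot("top")["color"][:,:,::-1]
c=lambda im,x,y,w,h,f:cv2.resize(im[y:y+h,x:x+w],None,fx=f,fy=f,interpolation=cv2.INTER_CUBIC)
cv2.imwrite("pics/mag_s.png",c(s,175,180,75,75,8))
cv2.imwrite("pics/mag_t.png",c(t,205,210,60,55,10))
cv2.imwrite("pics/pods_t.png",c(t,305,175,50,90,6))
cv2.imwrite("pics/pods_s.png",c(s,285,220,90,75,8))
```

```text
(no output)
```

View pics/mag_s.png

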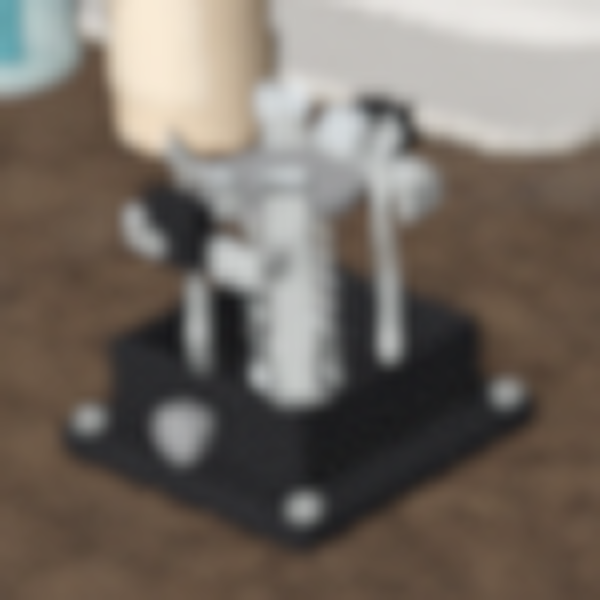

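View pics/mag_t.png

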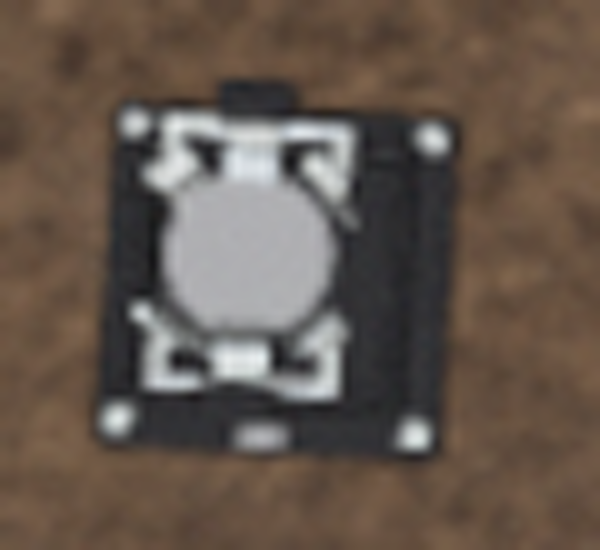

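View pics/pods_t.png

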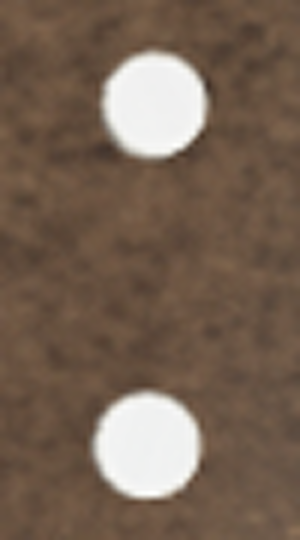

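View pics/pods_s.png

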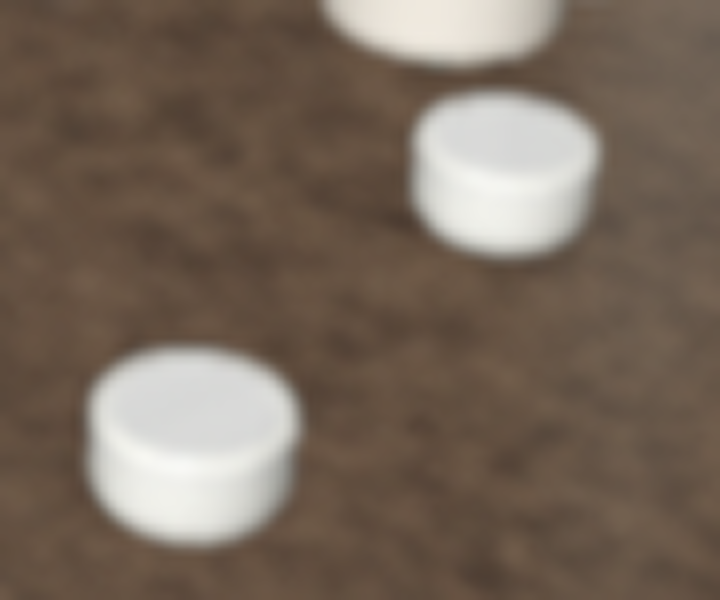

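```bash
cat > h.py <<'E'
from bench import *
import cv2, numpy as np
def cal(n):
    s=snapshot(n); return s
def proj(s,P):
    return cv2.projectPoints(np.float64(P).reshape(-1,1,3),s["rvec"],s["tvec"],s["intrinsics"],None)[0].reshape(-1,2)
def back(s,uv,z):
    R=cv2.Rodrigues(s["rvec"])[0]; C=-R.T@s["tvec"]
    uv=np.atleast_2d(uv).astype(float)
    d=np.c_[uv,np.ones(len(uv))]@np.linalg.inv(s["intrinsics"]).T@R
    k=(z-C[2])/d[:,2]; return C+k[:,None]*d
def un(uv,x0,y0,f): return (np.float64(uv)+.5)/f-.5+[x0,y0]
E
python3 - <<'E'
from h import *
s=cal("scene");t=cal("top")
np.set_printoptions(precision=4,suppress=True)
b=back(t,un([[133,123],[434,140],[415,436],[116,420]],205,210,10),.013); print(b,b.mean(0))
bs=back(s,un([[90,420],[303,510],[507,392]],175,180,8),.013); print(bs,(bs[0]+bs[2])/2)
e=b[0]-b[3]; print("yaw x",np.degrees(np.arctan2(e[1],e[0])),np.linalg.norm(e))
e=b[0]-b[1]; print("yaw y",np.degrees(np.arctan2(-e[0],e[1])))
print("plate",[back(t,un([[248,250]],205,210,10),z)[0] for z in(.072,.083,.094)], [back(t,un([[162,250],[335,250]],205,210,10),z) for z in (.072,.094)])
# pods: lid z=.024 & body
print("pods top",back(t,un([[154,105],[147,445]],305,175,6),.024))
print("pods scn",back(s,un([[505,135],[195,403]],285,220,8),.024))
c0=(b.mean(0)+(bs[0]+bs[2])/2)/2
print("axis in scene crop",[(z,((proj(s,[c0[0],c0[1],z])-[175,180]+.5)*8-.5)[0]) for z in(.072,.083,.094,.11)])
print("axis in top crop",[(z,((proj(t,[c0[0],c0[1],z])-[205,210]+.5)*10-.5)[0]) for z in(.072,.083,.094,.11)])
print("others top", back(t,np.array([[534,354],[432,215],[218,321]])/1.4,.015))
E
```

```text
[[0.5337 0.1451 0.013 ]
 [0.5264 0.0555 0.013 ]
 [0.4385 0.0623 0.013 ]
 [0.4454 0.1504 0.013 ]] [0.486  0.1033 0.013 ]
[[0.444  0.1515 0.013 ]
 [0.4375 0.0636 0.013 ]
 [0.5264 0.0578 0.013 ]] [0.4852 0.1047 0.013 ]
yaw x -3.4111030744977864 0.08844274615287656
yaw y -4.655020845814011
plate [array([0.4886, 0.1049, 0.072 ]), array([0.4874, 0.1037, 0.083 ]), array([0.4863, 0.1025, 0.094 ])] [array([[0.4892, 0.1291, 0.072 ],
       [0.488 , 0.0804, 0.072 ]]), array([[0.4869, 0.1263, 0.094 ],
       [0.4857, 0.0785, 0.094 ]])]
pods top [[ 0.6141 -0.1932  0.024 ]
 [ 0.4446 -0.1819  0.024 ]]
pods scn [[ 0.6178 -0.1904  0.024 ]
 [ 0.4469 -0.1798  0.024 ]]
axis in scene crop [(0.072, array([291.5469, 229.5635])), (0.083, array([289.3489, 195.649 ])), (0.094, array([287.1291, 161.3988])), (0.11, array([283.8609, 110.9706]))]
axis in top crop [(0.072, array([251.1892, 260.4275])), (0.083, array([247.004 , 256.5091])), (0.094, array([242.7364, 252.5136])), (0.11, array([236.3767, 246.5592]))]
others top [[ 0.4292 -0.3374  0.015 ]
 [ 0.738  -0.1336  0.015 ]
 [ 0.5156  0.329   0.015 ]]
```

Run:
```python
from h import *
s=cal("scene")
im=s["color"][175:255,170:250,::-1]; out=[]
c=np.array([.4856,.104]);y=np.radians(-4.2);R=np.array([[np.cos(y),-np.sin(y)],[np.sin(y),np.cos(y)]])
f=10
for L in (.080,.087):
    I=cv2.resize(im[:55],None,fx=f,fy=f,interpolation=cv2.INTER_CUBIC).copy()
    def d(pts,col):
        P=[np.r_[c+R@np.array(p[:2]),p[2]] for p in pts]
        u=(proj(s,P)-[170,175]+.5)*f-.5
        cv2.polylines(I,[np.int32(u)],False,col,1)
    a=np.linspace(0,2*np.pi,60)
    d([(.024*np.cos(q),.024*np.sin(q),L) for q in a],(0,0,255))
    d([(.031*np.cos(q),.031*np.sin(q),L+.016) for q in a],(0,255,0))
    for sg in(-1,1):
        d([(sg*.048,.01,L+.01),(sg*.048,-.01,L+.01),(sg*.048,-.01,L-.005)],(255,255,0))
    for k in range(4):
        q=np.pi/4+k*np.pi/2; d([(.0265*np.cos(q),.0265*np.sin(q),.04),(.0265*np.cos(q),.0265*np.sin(q),L+.01),(.031*np.cos(q),.031*np.sin(q),L+.016)],(0,200,255))
    out.append(I[:, :400] if False else cv2.resize(I[:, 0:780],(400,int(550*400/780)) if 0 else None,fx=1,fy=1,interpolation=cv2.INTER_AREA))
    cv2.imwrite(f"pics/ov{int(L*1000)}.png",I)
```

```text
(no output)
```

View pics/ov80.png

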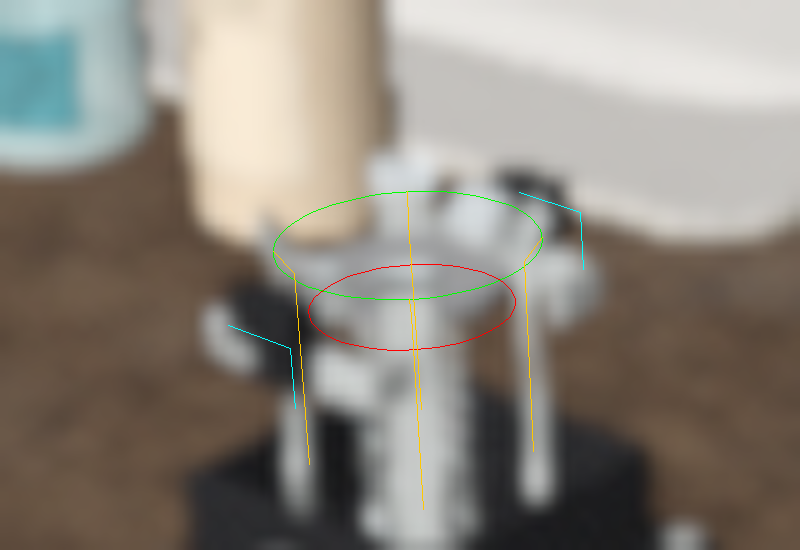

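View pics/ov87.png

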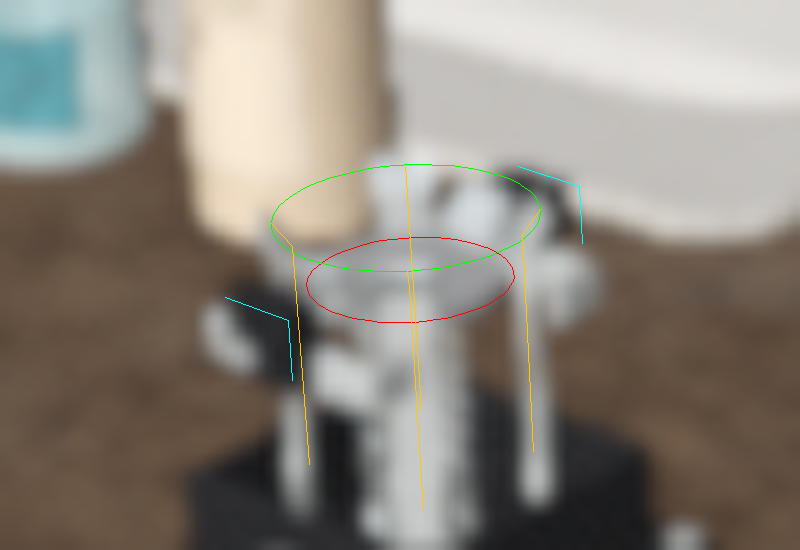

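The overlays put L at about 88 mm. The magazine axis is near (0.4856, 0.104) with yaw about -4°. The pods are at (0.446, -0.181) and (0.616, -0.192). I'll move toward the near pod with the jaws along the magazine's y axis.

Call:
{"api": "send_rows", "payload": {"rows": [17, -43, 0, 0, 0, 1.6, 1, 17, -43, 0, 0, 0, 1.6, 1, 17, -43, 0, 0, 0, 1.6, 1, 17, -43, 0, 0, 0, 1.6, 1, 17, -43, 0, 0, 0, 1.6, 1, 17, -43, 0, 0, 0, 1.6, 1, 17, -43, 0, 0, 0, 1.6, 1, 17, -43, 0, 0, 0, 1.8, 1]}}

```text
time: 1.35
tool_pos: [0.2988, 0.1801, 0.2057]
ee_rot: [3.14, -0.001, 1.499]
wrist_force: [0.8, 0.4, 0.5]
width: 0.0939
```

Call:
{"api": "send_rows", "payload": {"rows": [18, -45, 0, 0, 0, 0, 1, 18, -45, 0, 0, 0, 0, 1, 18, -45, 0, 0, 0, 0, 1, 18, -45, -10, 0, 0, 0, 1, 18, -45, -20, 0, 0, 0, 1, 18, -45, -20, 0, 0, 0, 1, 18, -46, -20, 0, 0, 0, 1, 22, -46, -20, 0, 0, 0, 1]}}

```text
time: 2.35
tool_pos: [0.4469, -0.1822, 0.1151]
ee_rot: [3.141, 0.0, 1.497]
wrist_force: [0.1, 0.5, -0.0]
width: 0.0936
```

Call:
{"api": "send_rows", "payload": {"rows": [-1, 1, -25, 0, 0, 0, 1, 0, 0, -25, 0, 0, 0, 1, 0, 0, -25, 0, 0, 0, 1, 0, 0, -20, 0, 0, 0, 1, 0, 0, -12, 0, 0, 0, 1, 0, 0, 0, 0, 0, 0, 1, 0, 0, 0, 0, 0, 0, 0.5, 0, 0, 0, 0, 0, 0, 0]}}

```text
time: 3.35
tool_pos: [0.4462, -0.1799, 0.0096]
ee_rot: [3.14, 0.001, 1.498]
wrist_force: [-0.1, 0.2, 0.8]
width: 0.0776
```

Call:
{"api": "send_rows", "payload": {"rows": [0, 0, 0, 0, 0, 0, 0, 0, 0, 0, 0, 0, 0, 0, 0, 0, 0, 0, 0, 0, 0, 0, 0, 0, 0, 0, 0, 0, 0, 0, 30, 0, 0, 0, 0, 0, 0, 40, 0, 0, 0, 0, 0, 0, 40, 0, 0, 0, 0, 0, 0, 30, 0, 0, 0, 0]}}

```text
time: 4.35
tool_pos: [0.4457, -0.1797, 0.1503]
ee_rot: [3.14, 0.001, 1.498]
wrist_force: [-0.8, 0.4, -1.4]
width: 0.0488
```

Call:
{"api": "send_rows", "payload": {"rows": [5, 36, 0, 0, 0, 0, 0, 5, 40, 0, 0, 0, 0, 0, 5, 40, 0, 0, 0, 0, 0, 5, 40, 0, 0, 0, 0, 0, 5, 40, 0, 0, 0, 0, 0, 5, 40, 0, 0, 0, 0, 0, 10, 48, 0, 0, 0, 0, 0, 0, 0, 0, 0, 0, 0, 0]}}

```text
time: 5.35
tool_pos: [0.4853, 0.1071, 0.1481]
ee_rot: [-3.141, -0.001, 1.503]
wrist_force: [-0.3, -0.9, -1.1]
width: 0.049
```

Run:
```python
from h import *
s=cal("scene")["color"][:,:,::-1]; t=cal("top")["color"][:,:,::-1]
c=lambda im,x,y,w,h,f:cv2.resize(im[y:y+h,x:x+w],None,fx=f,fy=f,interpolation=cv2.INTER_CUBIC)
cv2.imwrite("pics/s1.png",c(s,160,140,100,110,5)); cv2.imwrite("pics/t1.png",c(t,180,180,110,100,5))
o=get_obs();print(o["tool_pos"],o["ee_rot"],o["wrist_force"],o["width"],o["joint_positions"])
```

```text
[0.48515627 0.10450969 0.14813299] [-3.14076765e+00  7.45058948e-04  1.49906845e+00] [-0.05895789 -0.3669192   0.16512831] 0.0493353209345708 [ 9.82991803e-02 -1.33047571e-02  1.58828950e+00 -5.94719720e-04
  1.56754709e+00 -1.40076675e+00]
```

View pics/s1.png

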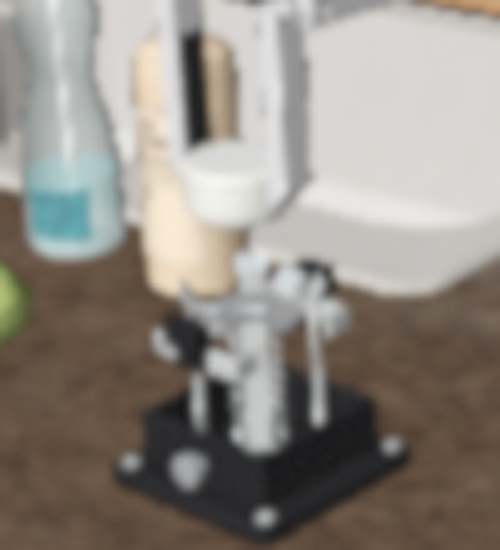

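View pics/t1.png

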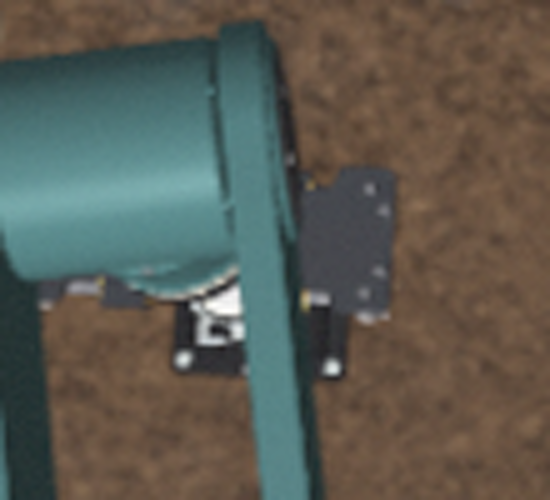

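Run:
```python
from h import *
np.set_printoptions(precision=4,suppress=True)
S=cal("scene"); s=S["color"][:,:,::-1]
I=cv2.resize(s[155:215,180:240],None,fx=10,fy=10,interpolation=cv2.INTER_CUBIC)
p=get_obs()["tool_pos"]
a=np.linspace(0,2*np.pi,80)
for z,r,col in((p[2]+.0155,.025,(0,0,255)),(p[2]-.0085,.022,(0,200,0))):
    P=np.c_[p[0]+r*np.cos(a),p[1]+r*np.sin(a),np.full(80,z)]
    u=(proj(S,P)-[180,155]+.5)*10-.5; cv2.polylines(I,[np.int32(u)],False,col,1)
u=(proj(S,[[.4856,.104,.07],[.4856,.104,.17]])-[180,155]+.5)*10-.5
cv2.polylines(I,[np.int32(u)],False,(255,0,255),1)
cv2.imwrite("pics/s1z.png",I)
```

```text
(no output)
```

View pics/s1z.png

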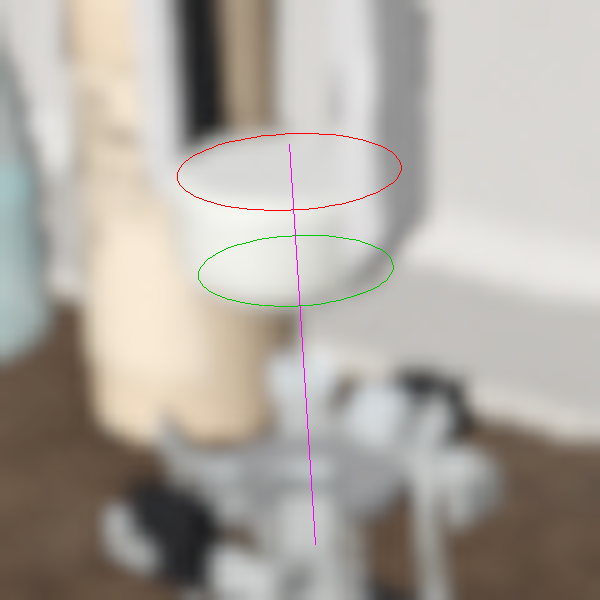

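Call:
{"api": "send_rows", "payload": {"rows": [0, 0, -10, 0, 0, 0, 0, 0, 0, -10, 0, 0, 0, 0, 0, 0, -8, 0, 0, 0, 0, 0, 0, -6, 0, 0, 0, 0, 0, 0, -4, 0, 0, 0, 0, 0, 0, -2, 0, 0, 0, 0, 0, 0, 0, 0, 0, 0, 0, 0, 0, 0, 0, 0, 0, 0]}}

```text
time: 6.5
tool_pos: [0.4857, 0.1046, 0.1088]
ee_rot: [3.141, -0.0, 1.498]
wrist_force: [0.6, -0.5, 0.2]
width: 0.0495
```

Call:
{"api": "send_rows", "payload": {"rows": [0, 0, -1, 0, 0, 0, 0, 0, 0, -1, 0, 0, 0, 0, 0, 0, -1, 0, 0, 0, 0, 0, 0, -1, 0, 0, 0, 0, 0, 0, 0, 0, 0, 0, 0, 0, 0, 0, 0, 0, 0, 0, 0, 0, 0, 0, 0, 0, 0, 0, 0, 0, 0, 0, 0, 0]}}

```text
time: 7.5
tool_pos: [0.4854, 0.1045, 0.1045]
ee_rot: [-3.142, -0.0, 1.498]
wrist_force: [0.2, -0.2, -0.4]
width: 0.0488
```

Run:
```python
from h import *
S=cal("scene"); s=S["color"][:,:,::-1]
I=cv2.resize(s[165:225,180:240],None,fx=10,fy=10,interpolation=cv2.INTER_CUBIC)
cv2.imwrite("pics/s2.png",I); print(get_obs()["wrist_force"])
```

```text
[-0.06487656 -0.23196026 -1.39726367]
```

View pics/s2.png

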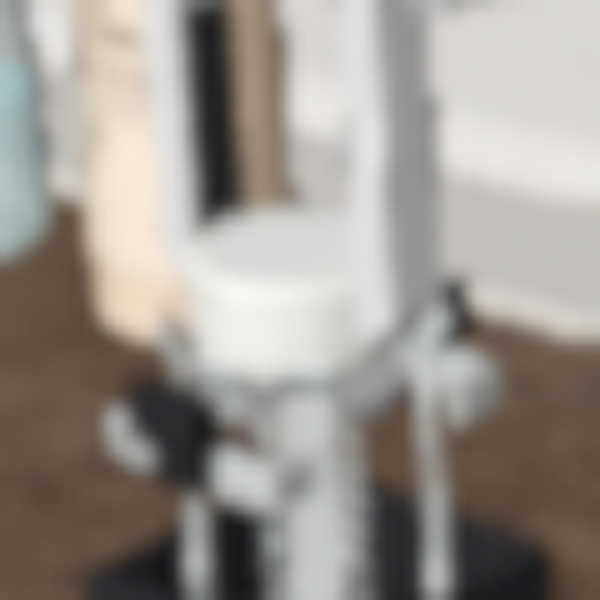

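The pod sits inside the flared tips, with its lid at about (275,245) and its bottom rim near (265,385). There's no contact yet, so I'll keep lowering gently.

Call:
{"api": "send_rows", "payload": {"rows": [0, 0, -1, 0, 0, 0, 0, 0, 0, -1, 0, 0, 0, 0, 0, 0, -1, 0, 0, 0, 0, 0, 0, 0, 0, 0, 0, 0, 0, 0, 0, 0, 0, 0, 0, 0, 0, 0, 0, 0, 0, 0, 0, 0, 0, 0, 0, 0, 0, 0, 0, 0, 0, 0, 0, 0]}}

```text
time: 8.55
tool_pos: [0.4855, 0.1045, 0.1016]
ee_rot: [3.141, -0.0, 1.498]
wrist_force: [1.4, 1.0, 1.8]
width: 0.0495
```

Call:
{"api": "send_rows", "payload": {"rows": [0, 0, 0, 0, 0, 0, 0.6, 0, 0, 0, 0, 0, 0, 0.7, 0, 0, 0, 0, 0, 0, 0.7, 0, 0, 0, 0, 0, 0, 0.8, 0, 0, 15, 0, 0, 0, 0.8, 0, 0, 15, 0, 0, 0, 0.8, 0, 0, 15, 0, 0, 0, 0.4, 0, 0, 0, 0, 0, 0, 0]}}

```text
time: 9.55
tool_pos: [0.4868, 0.1046, 0.149]
ee_rot: [3.137, -0.001, 1.498]
wrist_force: [0.1, 0.3, -0.3]
width: 0.059
```

Run:
```python
from h import *
S=cal("scene"); s=S["color"][:,:,::-1]
I=cv2.resize(s[165:225,180:240],None,fx=10,fy=10,interpolation=cv2.INTER_CUBIC)
cv2.imwrite("pics/s3.png",I); print(get_obs()["wrist_force"])
```

```text
[-0.61253528  0.20869766  0.26156141]
```

View pics/s3.png

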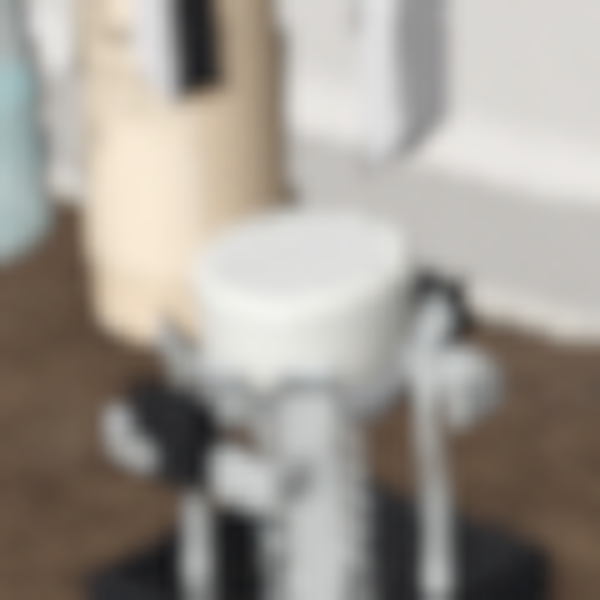

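The pod now sits in the mouth with its lid centred near (303,258), a few degrees low on the left (+y). The flat shut fingers are 25 mm wide along y, so pressing should level it. I'll close them and come down to the lid.

Call:
{"api": "send_rows", "payload": {"rows": [0, 0, 0, 0, 0, 0, 0, 0, 0, 0, 0, 0, 0, 0, 0, 0, 0, 0, 0, 0, 0, 0, 0, -6, 0, 0, 0, 0, 0, 0, -6, 0, 0, 0, 0, 0, 0, -6, 0, 0, 0, 0, 0, 0, -4, 0, 0, 0, 0, 0, 0, 0, 0, 0, 0, 0]}}

```text
time: 10.6
tool_pos: [0.4851, 0.1045, 0.124]
ee_rot: [-3.141, 0.0, 1.498]
wrist_force: [-0.0, 0.1, 0.3]
width: 0.0005
```

Call:
{"api": "send_rows", "payload": {"rows": [0, 0, -2, 0, 0, 0, 0, 0, 0, -2, 0, 0, 0, 0, 0, 0, -1, 0, 0, 0, 0, 0, 0, -1, 0, 0, 0, 0, 0, 0, -1, 0, 0, 0, 0, 0, 0, -1, 0, 0, 0, 0, 0, 0, -1, 0, 0, 0, 0, 0, 0, 0, 0, 0, 0, 0]}}

```text
time: 11.6
tool_pos: [0.4857, 0.1045, 0.1159]
ee_rot: [3.141, -0.0, 1.498]
wrist_force: [-0.3, -0.1, 3.0]
width: 0.0006
```

Run:
```python
from h import *
S=cal("scene"); s=S["color"][:,:,::-1]
I=cv2.resize(s[165:225,180:240],None,fx=10,fy=10,interpolation=cv2.INTER_CUBIC)
cv2.imwrite("pics/s4.png",I); print(get_obs()["wrist_force"],get_obs()["tool_pos"])
```

```text
[0.38229146 0.04541687 3.3677181 ] [0.48574179 0.10451187 0.11593031]
```

View pics/s4.png

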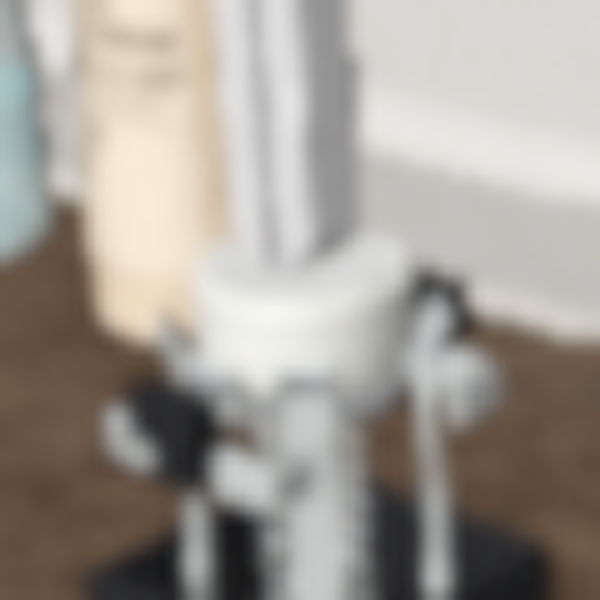

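Call:
{"api": "send_rows", "payload": {"rows": [0, 0, -1, 0, 0, 0, 0, 0, 0, -1, 0, 0, 0, 0, 0, 0, -1, 0, 0, 0, 0, 0, 0, -1, 0, 0, 0, 0, 0, 0, -1, 0, 0, 0, 0, 0, 0, -1, 0, 0, 0, 0, 0, 0, 0, 0, 0, 0, 0, 0, 0, 0, 0, 0, 0, 0]}}

```text
time: 12.65
tool_pos: [0.485, 0.1044, 0.1088]
ee_rot: [-3.14, 0.0, 1.498]
wrist_force: [0.5, -0.3, -0.4]
width: 0.0007
```

Call:
{"api": "send_rows", "payload": {"rows": [0, 0, -1, 0, 0, 0, 0, 0, 0, -1, 0, 0, 0, 0, 0, 0, -1, 0, 0, 0, 0, 0, 0, -1, 0, 0, 0, 0, 0, 0, -1, 0, 0, 0, 0, 0, 0, -1, 0, 0, 0, 0, 0, 0, -1, 0, 0, 0, 0, 0, 0, 0, 0, 0, 0, 0]}}

```text
time: 13.65
tool_pos: [0.4854, 0.1045, 0.1023]
ee_rot: [-3.141, -0.0, 1.498]
wrist_force: [0.2, 0.6, 0.0]
width: 0.0002
```

Run:
```python
from h import *
S=cal("scene"); s=S["color"][:,:,::-1]
I=cv2.resize(s[165:225,180:240],None,fx=10,fy=10,interpolation=cv2.INTER_CUBIC)
cv2.imwrite("pics/s5.png",I); print([get_obs()["wrist_force"] for _ in range(3)],get_obs()["tool_pos"])
```

```text
[array([-0.39047672,  0.61261081,  0.84620487]), array([-0.39047672,  0.61261081,  0.84620487]), array([-0.39047672,  0.61261081,  0.84620487])] [0.48542273 0.10447865 0.10232947]
```

View pics/s5.png

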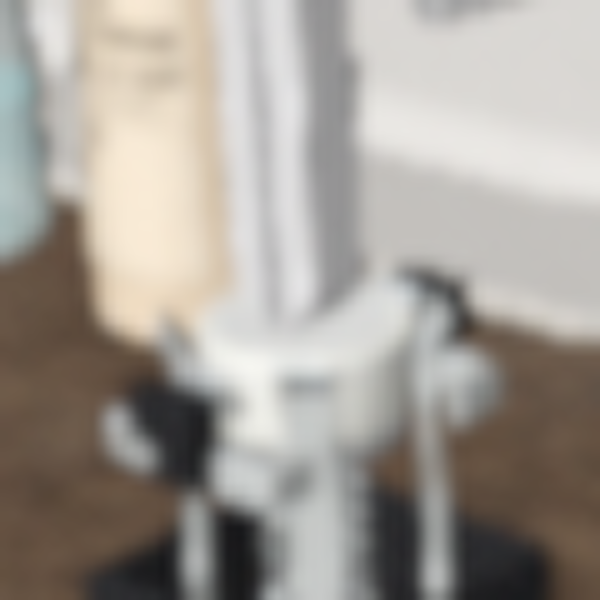

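Call:
{"api": "send_rows", "payload": {"rows": [0, 0, -1.5, 0, 0, 0, 0, 0, 0, -1.5, 0, 0, 0, 0, 0, 0, -1.5, 0, 0, 0, 0, 0, 0, -1.5, 0, 0, 0, 0, 0, 0, -1.5, 0, 0, 0, 0, 0, 0, -1.5, 0, 0, 0, 0, 0, 0, 0, 0, 0, 0, 0, 0, 0, 0, 0, 0, 0, 0]}}

```text
time: 14.7
tool_pos: [0.4853, 0.1045, 0.0932]
ee_rot: [-3.141, -0.0, 1.498]
wrist_force: [0.4, 0.1, 0.8]
width: 0.0002
```

Call:
{"api": "send_rows", "payload": {"rows": [0, 0, -1, 0, 0, 0, 0, 0, 0, -1, 0, 0, 0, 0, 0, 0, -1, 0, 0, 0, 0, 0, 0, 0, 0, 0, 0, 0, 0, 0, 0, 0, 0, 0, 0, 0, 0, 0, 0, 0, 0, 0, 0, 0, 0, 0, 0, 0, 0, 0, 0, 0, 0, 0, 0, 0]}}

```text
time: 15.7
tool_pos: [0.4854, 0.1045, 0.0904]
ee_rot: [-3.141, -0.0, 1.498]
wrist_force: [0.2, 0.4, 0.8]
width: 0.0006
```

Call:
{"api": "send_rows", "payload": {"rows": [0, 0, -1, 0, 0, 0, 0, 0, 0, -1, 0, 0, 0, 0, 0, 0, -1, 0, 0, 0, 0, 0, 0, 0, 0, 0, 0, 0, 0, 0, 0, 0, 0, 0, 0, 0, 0, 0, 0, 0, 0, 0, 0, 0, 0, 0, 0, 0, 0, 0, 0, 0, 0, 0, 0, 0]}}

```text
time: 16.7
tool_pos: [0.4854, 0.1045, 0.0875]
ee_rot: [-3.142, -0.0, 1.498]
wrist_force: [-0.0, -1.4, 2.9]
width: 0.0005
```

Run:
```python
from h import *
S=cal("scene"); s=S["color"][:,:,::-1]
I=cv2.resize(s[165:225,180:240],None,fx=10,fy=10,interpolation=cv2.INTER_CUBIC)
cv2.imwrite("pics/s6.png",I); print(get_obs()["wrist_force"],get_obs()["tool_pos"])
```

```text
[-1.11218961  0.85642143  1.72921496] [0.4854316  0.10448773 0.08752442]
```

View pics/s6.png

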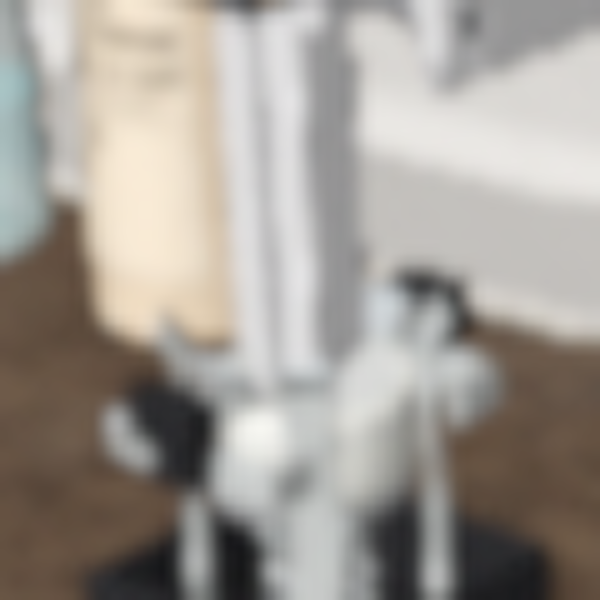

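The pod is nearly flush and the lips are still spread. I'll keep going in small steps and watch for the snap.

Call:
{"api": "send_rows", "payload": {"rows": [0, 0, -1, 0, 0, 0, 0, 0, 0, 0, 0, 0, 0, 0, 0, 0, 0, 0, 0, 0, 0, 0, 0, 0, 0, 0, 0, 0, 0, 0, 0, 0, 0, 0, 0, 0, 0, 0, 0, 0, 0, 0, 0, 0, 0, 0, 0, 0, 0, 0, 0, 0, 0, 0, 0, 0]}}

```text
time: 17.75
tool_pos: [0.4855, 0.1045, 0.0865]
ee_rot: [3.141, -0.0, 1.498]
wrist_force: [0.9, 0.1, 1.3]
width: 0.0004
```

```bash
cat > look.py <<'E'
from h import *
import sys
S=cal("scene"); s=S["color"][:,:,::-1]
I=cv2.resize(s[165:225,180:240],None,fx=10,fy=10,interpolation=cv2.INTER_CUBIC)
cv2.imwrite(f"pics/{sys.argv[1]}.png",I); o=get_obs();print(o["wrist_force"],o["tool_pos"],o["time"])
E
python3 look.py s7
```

```text
[0.16019734 0.0492369  1.85226486] [0.48552321 0.10449237 0.08653669] 17.8
```

View pics/s7.png

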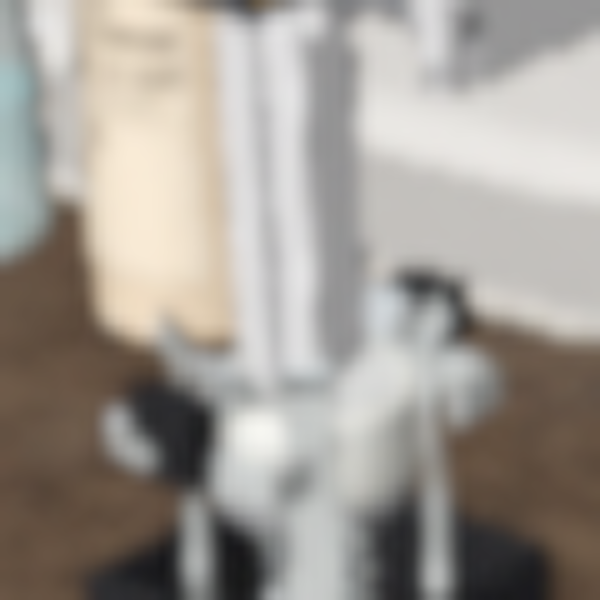

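Call:
{"api": "send_rows", "payload": {"rows": [0, 0, -1, 0, 0, 0, 0, 0, 0, 0, 0, 0, 0, 0, 0, 0, 0, 0, 0, 0, 0, 0, 0, 0, 0, 0, 0, 0, 0, 0, 0, 0, 0, 0, 0, 0, 0, 0, 0, 0, 0, 0, 0, 0, 0, 0, 0, 0, 0, 0, 0, 0, 0, 0, 0, 0]}}

```text
time: 18.8
tool_pos: [0.4855, 0.1045, 0.0855]
ee_rot: [3.142, -0.0, 1.498]
wrist_force: [0.0, 0.6, 3.3]
width: 0.0009
```

```bash
python3 look.py s8
```

```text
[-0.17835478  1.00820808  0.80792465] [0.48545653 0.1044834  0.08549545] 18.85
```

View pics/s8.png

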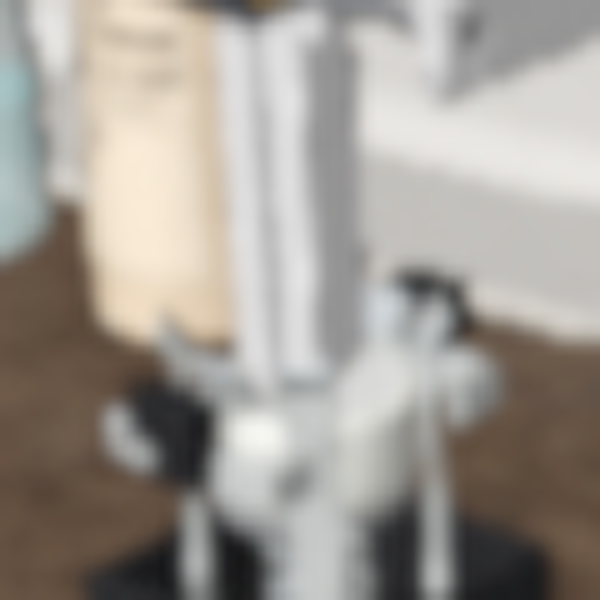

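Call:
{"api": "send_rows", "payload": {"rows": [0, 0, -1, 0, 0, 0, 0, 0, 0, -1, 0, 0, 0, 0, 0, 0, -1, 0, 0, 0, 0, 0, 0, -1, 0, 0, 0, 0, 0, 0, 0, 0, 0, 0, 0, 0, 0, 0, 0, 0, 0, 0, 0, 0, 0, 0, 0, 0, 0, 0, 0, 0, 0, 0, 0, 0]}}

```text
time: 19.85
tool_pos: [0.4854, 0.1045, 0.0815]
ee_rot: [-3.141, -0.0, 1.498]
wrist_force: [0.3, 0.4, 1.1]
width: 0.0001
```

```bash
python3 look.py s9
```

```text
[-0.86748222 -0.38385041  1.862116  ] [0.48540706 0.10449758 0.08149895] 19.9
```

View pics/s9.png

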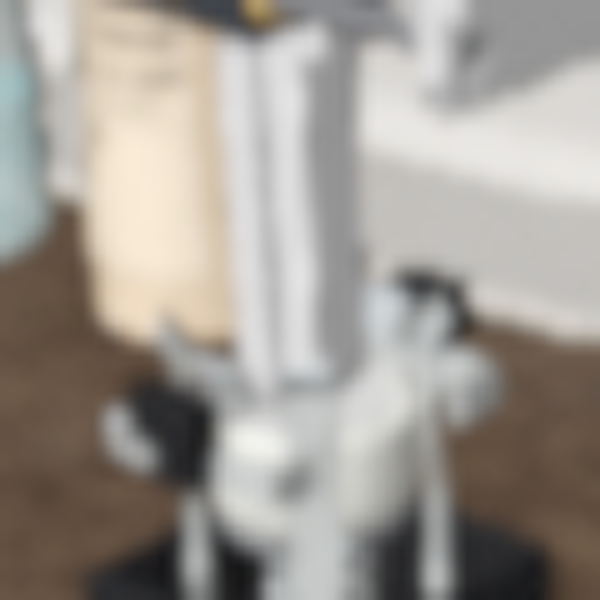

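Force is about 1.8 N, which matches the follower alone. I'll retract and check the lips.

Call:
{"api": "send_rows", "payload": {"rows": [0, 0, 3, 0, 0, 0, 0, 0, 0, 10, 0, 0, 0, 0, 0, 0, 25, 0, 0, 0, 0, 0, 0, 30, 0, 0, 0, 0, 0, -40, 0, 0, 0, 0, 0.5, 0, -40, 0, 0, 0, 0, 1, 5, -40, 0, 0, 0, 0, 1, 15, -40, 0, 0, 0, 0, 1]}}

```text
time: 20.9
tool_pos: [0.5051, -0.0566, 0.1501]
ee_rot: [3.141, -0.0, 1.498]
wrist_force: [0.7, 0.7, -0.9]
width: 0.0369
```

```bash
python3 look.py s10
python3 - <<'E'
from h import *
t=cal("top")["color"][:,:,::-1]
cv2.imwrite("pics/t10.png",cv2.resize(t[205:270,195:275],None,fx=8,fy=8,interpolation=cv2.INTER_CUBIC))
E
```

```text
[ 1.28958885 -3.43132925 -0.93129895] [ 0.50683532 -0.06153344  0.14975178] 20.95
```

View pics/s10.png

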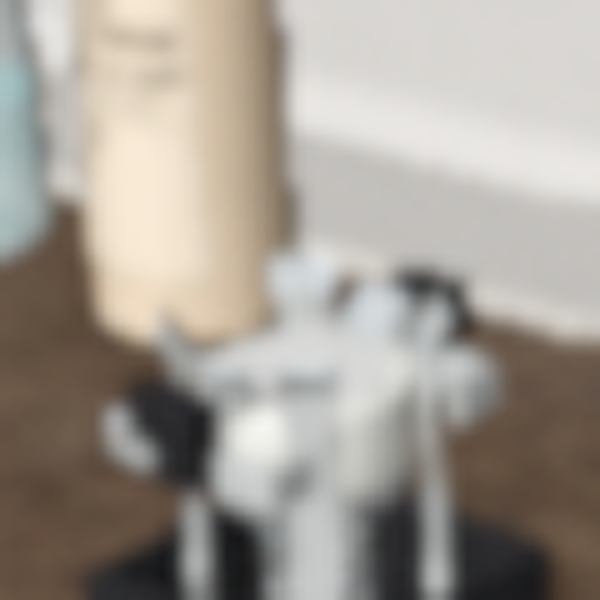

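View pics/t10.png

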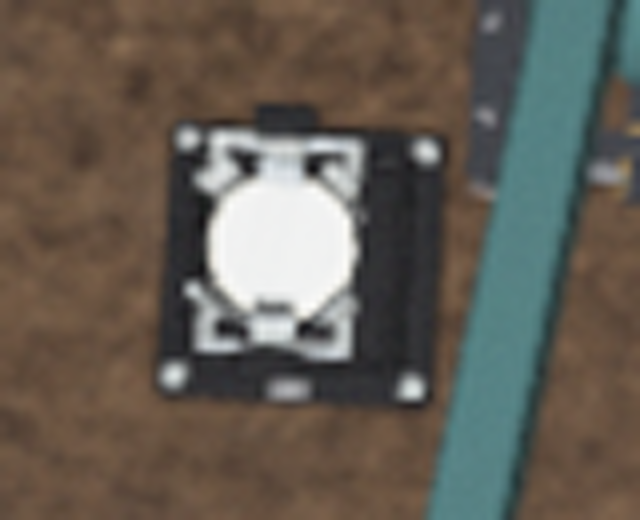

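The near lip now lies over the lid with its shadow beside it, and the far lip is over it too, so the pod is held. I'll measure L by matching the pod's bottom edge across the pictures.

Run:
```python
import cv2,numpy as np
for n in ("s5","s6","s7","s8","s9","s10"):
    g=cv2.imread(f"pics/{n}.png",0).astype(float)
    for (a,b) in ((350,400),(225,255)):
        p=g[460:570,a:b].mean(1); k=np.gradient(cv2.GaussianBlur(p.reshape(-1,1),(1,9),0).ravel())
        th=(p.max()+p.min())/2; i=np.where(p[:-1]>=th)[0]; i=i[-1]; print(n,a,460+i+(p[i]-th)/(p[i]-p[i+1]+1e-9),round(p.max()),round(p.min()))
```

```text
s5 350 486.94354838633586 103 78
s5 225 508.08064516127473 202 28
s6 350 502.692913385554 179 80
s6 225 517.052419354826 212 29
s7 350 504.6144578311402 180 84
s7 225 519.97448979562 212 28
s8 350 507.67857142826847 180 84
s8 225 524.4191616765714 211 28
s9 350 523.6622516554098 184 86
s9 225 539.177083333278 214 28
s10 350 496.3253968252677 174 79
s10 225 512.8780487803272 212 29
```

L is about 88.4 mm in tool coordinates, so the second pod's hard stop comes at a TCP height of about 86.4 mm. Going for the second pod.

Call:
{"api": "send_rows", "payload": {"rows": [20, -25, 0, 0, 0, 0, 1, 30, -37, 0, 0, 0, 0, 1, 30, -37, 0, 0, 0, 0, 1, 30, -37, 0, 0, 0, 0, 1, 0, 0, -20, 0, 0, 0, 1, 0, 0, -20, 0, 0, 0, 1, 0, 0, 0, 0, 0, 0, 1, 0, 0, 0, 0, 0, 0, 1]}}

```text
time: 22.0
tool_pos: [0.6154, -0.1908, 0.1101]
ee_rot: [3.141, -0.0, 1.499]
wrist_force: [0.2, -0.1, -0.3]
width: 0.0939
```

Call:
{"api": "send_rows", "payload": {"rows": [0.5, -1, -25, 0, 0, 0, 1, 0, 0, -25, 0, 0, 0, 1, 0, 0, -25, 0, 0, 0, 1, 0, 0, -20, 0, 0, 0, 1, 0, 0, -6, 0, 0, 0, 1, 0, 0, 0, 0, 0, 0, 1, 0, 0, 0, 0, 0, 0, 0.5, 0, 0, 0, 0, 0, 0, 0]}}

```text
time: 23.0
tool_pos: [0.6167, -0.1928, 0.0097]
ee_rot: [3.14, 0.001, 1.498]
wrist_force: [-0.1, -0.1, 0.7]
width: 0.0774
```

Call:
{"api": "send_rows", "payload": {"rows": [0, 0, 0, 0, 0, 0, 0, 0, 0, 0, 0, 0, 0, 0, 0, 0, 0, 0, 0, 0, 0, 0, 0, 0, 0, 0, 0, 0, 0, 0, 30, 0, 0, 0, 0, 0, 0, 40, 0, 0, 0, 0, 0, 0, 40, 0, 0, 0, 0, 0, 0, 30, 0, 0, 0, 0]}}

```text
time: 24.0
tool_pos: [0.6163, -0.1926, 0.1506]
ee_rot: [3.14, 0.0, 1.498]
wrist_force: [-0.3, -0.5, -0.6]
width: 0.0491
```

Call:
{"api": "send_rows", "payload": {"rows": [-15, 34, 0, 0, 0, 0, 0, -20, 45, 0, 0, 0, 0, 0, -20, 45, 0, 0, 0, 0, 0, -20, 45, 0, 0, 0, 0, 0, -20, 45, 0, 0, 0, 0, 0, -20, 45, 0, 0, 0, 0, 0, -15.5, 38, 0, 0, 0, 0, 0, 0, 0, 0, 0, 0, 0, 0]}}

```text
time: 25.0
tool_pos: [0.4843, 0.1066, 0.1486]
ee_rot: [-3.142, -0.001, 1.502]
wrist_force: [0.6, -0.1, -0.8]
width: 0.0488
```

Call:
{"api": "send_rows", "payload": {"rows": [0, 0, -10, 0, 0, 0, 0, 0, 0, -10, 0, 0, 0, 0, 0, 0, -8, 0, 0, 0, 0, 0, 0, -6, 0, 0, 0, 0, 0, 0, -4, 0, 0, 0, 0, 0, 0, -2, 0, 0, 0, 0, 0, 0, 0, 0, 0, 0, 0, 0, 0, 0, 0, 0, 0, 0]}}

```text
time: 26.0
tool_pos: [0.4857, 0.1046, 0.1089]
ee_rot: [3.141, -0.0, 1.498]
wrist_force: [-0.2, -0.4, -0.7]
width: 0.0489
```

```bash
python3 look.py s11
```

```text
[ 0.03835441  0.52702644 -0.62331022] [0.48564295 0.10455978 0.10885565] 26.05
```

View pics/s11.png

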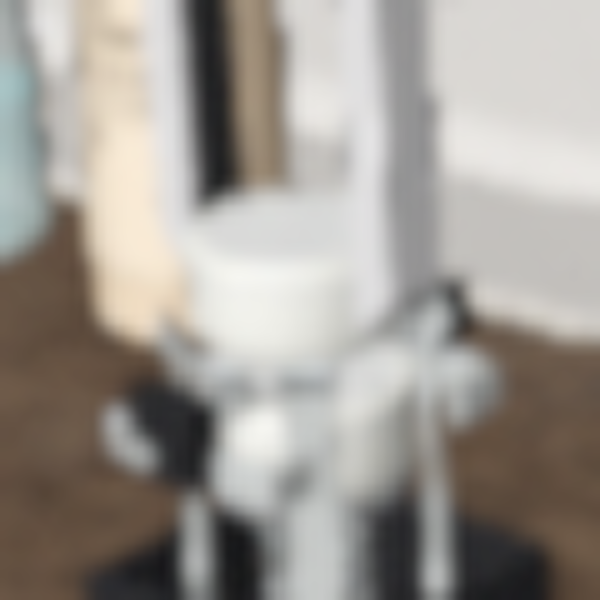

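The second pod is centred over the mouth with its lid at about (275,230). I'll lower to contact, release, and shut the fingers above it.

Call:
{"api": "send_rows", "payload": {"rows": [0, 0, -1, 0, 0, 0, 0, 0, 0, -1, 0, 0, 0, 0, 0, 0, -1, 0, 0, 0, 0, 0, 0, -1, 0, 0, 0, 0, 0, 0, -1, 0, 0, 0, 0, 0, 0, -1, 0, 0, 0, 0, 0, 0, -1, 0, 0, 0, 0, 0, 0, 0, 0, 0, 0, 0]}}

```text
time: 27.05
tool_pos: [0.4861, 0.1045, 0.102]
ee_rot: [3.14, -0.0, 1.498]
wrist_force: [1.0, -0.7, 1.9]
width: 0.0492
```

Call:
{"api": "send_rows", "payload": {"rows": [0, 0, 0, 0, 0, 0, 0.6, 0, 0, 0, 0, 0, 0, 0.7, 0, 0, 0, 0, 0, 0, 0.7, 0, 0, 0, 0, 0, 0, 0.8, 0, 0, 15, 0, 0, 0, 0.8, 0, 0, 15, 0, 0, 0, 0.8, 0, 0, 15, 0, 0, 0, 0.4, 0, 0, 0, 0, 0, 0, 0]}}

```text
time: 28.05
tool_pos: [0.4868, 0.1046, 0.149]
ee_rot: [3.137, -0.001, 1.498]
wrist_force: [0.3, -0.2, 0.6]
width: 0.0588
```

```bash
python3 look.py s12
```

```text
[-0.40683593  0.76620597  0.92824494] [0.48608657 0.1045647  0.1477272 ] 28.1
```

View pics/s12.png

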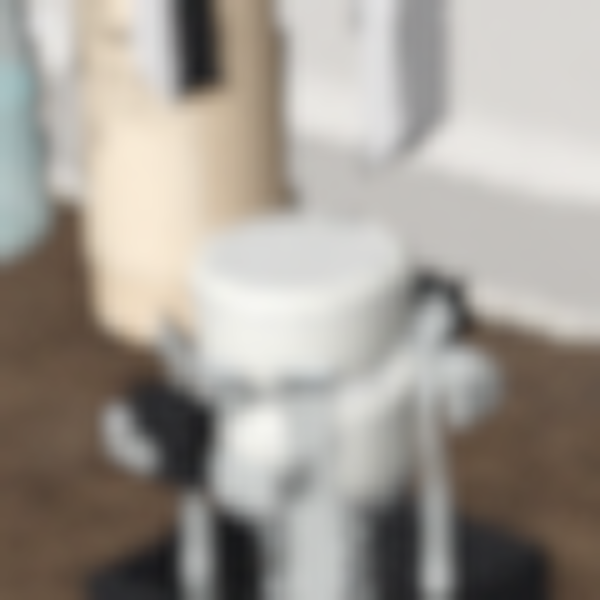

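The second pod sits level in the mouth. Closing and pressing.

Call:
{"api": "send_rows", "payload": {"rows": [0, 0, 0, 0, 0, 0, 0, 0, 0, 0, 0, 0, 0, 0, 0, 0, 0, 0, 0, 0, 0, 0, 0, -6, 0, 0, 0, 0, 0, 0, -6, 0, 0, 0, 0, 0, 0, -6, 0, 0, 0, 0, 0, 0, -4, 0, 0, 0, 0, 0, 0, 0, 0, 0, 0, 0]}}

```text
time: 29.1
tool_pos: [0.4851, 0.1045, 0.124]
ee_rot: [-3.141, 0.0, 1.498]
wrist_force: [0.1, 0.4, -0.2]
width: 0.0007
```

Call:
{"api": "send_rows", "payload": {"rows": [0, 0, -2, 0, 0, 0, 0, 0, 0, -2, 0, 0, 0, 0, 0, 0, -1, 0, 0, 0, 0, 0, 0, -1, 0, 0, 0, 0, 0, 0, -1, 0, 0, 0, 0, 0, 0, -1, 0, 0, 0, 0, 0, 0, -1, 0, 0, 0, 0, 0, 0, 0, 0, 0, 0, 0]}}

```text
time: 30.1
tool_pos: [0.4859, 0.1045, 0.116]
ee_rot: [3.14, -0.0, 1.498]
wrist_force: [-0.1, -0.2, 4.0]
width: 0.0004
```

Call:
{"api": "send_rows", "payload": {"rows": [0, 0, -1, 0, 0, 0, 0, 0, 0, -1, 0, 0, 0, 0, 0, 0, -1, 0, 0, 0, 0, 0, 0, -1, 0, 0, 0, 0, 0, 0, -1, 0, 0, 0, 0, 0, 0, -1, 0, 0, 0, 0, 0, 0, 0, 0, 0, 0, 0, 0, 0, 0, 0, 0, 0, 0]}}

```text
time: 31.1
tool_pos: [0.485, 0.1045, 0.1088]
ee_rot: [-3.14, 0.0, 1.498]
wrist_force: [0.8, 0.3, 0.6]
width: 0.0005
```

Call:
{"api": "send_rows", "payload": {"rows": [0, 0, -1, 0, 0, 0, 0, 0, 0, -1, 0, 0, 0, 0, 0, 0, -1, 0, 0, 0, 0, 0, 0, -1, 0, 0, 0, 0, 0, 0, -1, 0, 0, 0, 0, 0, 0, -1, 0, 0, 0, 0, 0, 0, -1, 0, 0, 0, 0, 0, 0, 0, 0, 0, 0, 0]}}

```text
time: 32.1
tool_pos: [0.4854, 0.1045, 0.1023]
ee_rot: [-3.141, -0.0, 1.498]
wrist_force: [0.8, 1.2, 1.0]
width: 0.0004
```

Call:
{"api": "send_rows", "payload": {"rows": [0, 0, -1, 0, 0, 0, 0, 0, 0, -1, 0, 0, 0, 0, 0, 0, -1, 0, 0, 0, 0, 0, 0, -1, 0, 0, 0, 0, 0, 0, -1, 0, 0, 0, 0, 0, 0, -1, 0, 0, 0, 0, 0, 0, -1, 0, 0, 0, 0, 0, 0, 0, 0, 0, 0, 0]}}

```text
time: 33.1
tool_pos: [0.4854, 0.1045, 0.0954]
ee_rot: [-3.142, -0.0, 1.498]
wrist_force: [-0.3, 0.6, 2.0]
width: 0.0
```

```bash
python3 look.py s13
```

```text
[ 0.00200351 -0.24954677  0.77653311] [0.48545237 0.10448891 0.09534424] 33.15
```

View pics/s13.png

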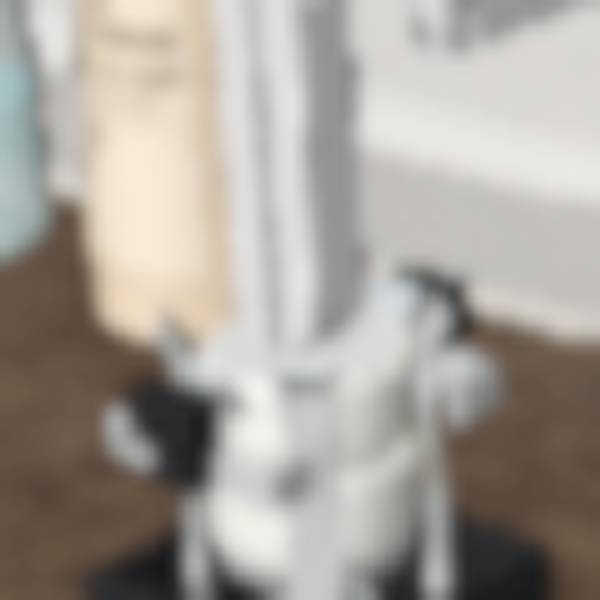

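Both pods are stacked in the tower, with the seam at about y=465. I'll finish in smaller steps.

Call:
{"api": "send_rows", "payload": {"rows": [0, 0, -1, 0, 0, 0, 0, 0, 0, -1, 0, 0, 0, 0, 0, 0, -1, 0, 0, 0, 0, 0, 0, -1, 0, 0, 0, 0, 0, 0, -1, 0, 0, 0, 0, 0, 0, 0, 0, 0, 0, 0, 0, 0, 0, 0, 0, 0, 0, 0, 0, 0, 0, 0, 0, 0]}}

```text
time: 34.15
tool_pos: [0.4854, 0.1045, 0.0904]
ee_rot: [-3.142, -0.0, 1.498]
wrist_force: [-0.2, 0.5, 1.8]
width: 0.0007
```

Call:
{"api": "send_rows", "payload": {"rows": [0, 0, -1, 0, 0, 0, 0, 0, 0, -1, 0, 0, 0, 0, 0, 0, 0, 0, 0, 0, 0, 0, 0, 0, 0, 0, 0, 0, 0, 0, 0, 0, 0, 0, 0, 0, 0, 0, 0, 0, 0, 0, 0, 0, 0, 0, 0, 0, 0, 0, 0, 0, 0, 0, 0, 0]}}

```text
time: 35.15
tool_pos: [0.4854, 0.1045, 0.0885]
ee_rot: [-3.142, -0.0, 1.498]
wrist_force: [0.3, 0.3, 2.0]
width: 0.0004
```

Call:
{"api": "send_rows", "payload": {"rows": [0, 0, -0.5, 0, 0, 0, 0, 0, 0, -0.3, 0, 0, 0, 0, 0, 0, 0, 0, 0, 0, 0, 0, 0, 0, 0, 0, 0, 0, 0, 0, 0, 0, 0, 0, 0, 0, 0, 0, 0, 0, 0, 0, 0, 0, 0, 0, 0, 0, 0, 0, 0, 0, 0, 0, 0, 0]}}

```text
time: 36.15
tool_pos: [0.4855, 0.1045, 0.0877]
ee_rot: [3.142, -0.0, 1.498]
wrist_force: [-0.5, -0.6, 1.6]
width: 0.0003
```

```bash
python3 look.py s14; python3 look.py s14
```

```text
[-0.46608672 -0.43648341  3.20134684] [0.48545613 0.10449203 0.08770204] 36.2
[ 0.44085488 -0.11157563  1.80619058] [0.4854761  0.10448659 0.08771398] 36.25
```

View pics/s14.png

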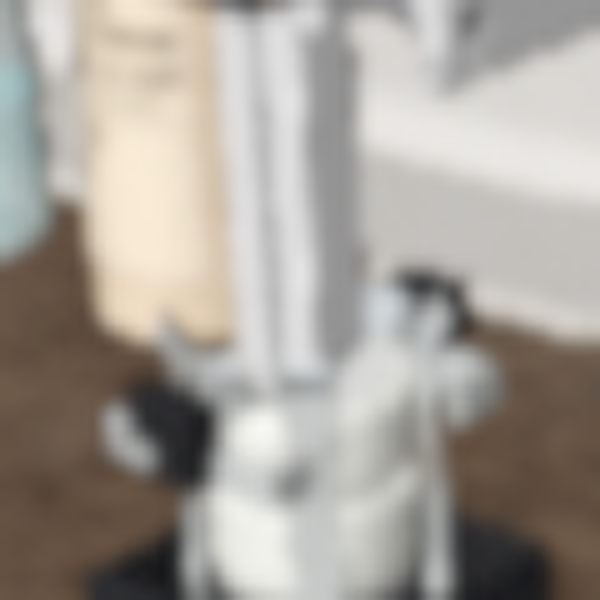

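Call:
{"api": "send_rows", "payload": {"rows": [0, 0, -0.3, 0, 0, 0, 0, 0, 0, -0.2, 0, 0, 0, 0, 0, 0, 0, 0, 0, 0, 0, 0, 0, 0, 0, 0, 0, 0, 0, 0, 0, 0, 0, 0, 0, 0, 0, 0, 0, 0, 0, 0, 0, 0, 0, 0, 0, 0, 0, 0, 0, 0, 0, 0, 0, 0]}}

```text
time: 37.25
tool_pos: [0.4855, 0.1045, 0.0872]
ee_rot: [3.142, -0.0, 1.498]
wrist_force: [0.5, 0.1, 2.1]
width: 0.0004
```

Call:
{"api": "send_rows", "payload": {"rows": [0, 0, -0.2, 0, 0, 0, 0, 0, 0, -0.2, 0, 0, 0, 0, 0, 0, 0, 0, 0, 0, 0, 0, 0, 0, 0, 0, 0, 0, 0, 0, 0, 0, 0, 0, 0, 0, 0, 0, 0, 0, 0, 0, 0, 0, 0, 0, 0, 0, 0, 0, 0, 0, 0, 0, 0, 0]}}

```text
time: 38.25
tool_pos: [0.4855, 0.1045, 0.087]
ee_rot: [3.141, -0.0, 1.498]
wrist_force: [-1.1, -0.2, 4.9]
width: 0.0004
```

```bash
python3 look.py s15; python3 look.py s15
python3 - <<'E'
import cv2,numpy as np
for n in("s6","s7","s8","s10","s13","s14","s15"):
    g=cv2.imread(f"pics/{n}.png",0).astype(int); print(n,"lip row",g[440:480,200:340:10].mean(0).round().astype(int),g[380,200:340:10])
E
```

```text
[-0.76279353  0.04150932  4.88843587] [0.4855135  0.10448873 0.08698341] 38.3
[-0.90866438  0.8184359   5.19429206] [0.4855251  0.10449745 0.08696628] 38.35
s6 lip row [ 51 105 166 202 217 223 223 216 202 183 171 174 182 187] [153 168 173 173 172 184 199 195 178 171 173 176 174 178]
s7 lip row [ 51 105 166 202 216 222 223 217 202 183 171 174 182 187] [152 167 172 172 173 185 200 195 178 170 173 176 174 177]
s8 lip row [ 51 105 166 201 217 222 222 217 203 183 172 174 182 187] [147 163 170 170 171 185 202 197 179 171 173 176 175 176]
s10 lip row [ 50 104 165 202 217 222 222 216 202 183 171 174 182 186] [164 177 177 173 172 182 197 197 182 171 172 176 177 182]
s13 lip row [ 51 105 166 202 216 221 221 215 201 182 171 174 182 184] [183 197 200 209 225 234 233 218 193 175 172 176 179 187]
s14 lip row [ 52 106 166 201 216 223 223 217 202 183 172 174 182 187] [159 174 176 173 172 184 199 196 178 171 173 176 174 177]
s15 lip row [ 52 106 167 202 216 222 223 217 202 183 172 174 182 187] [152 168 173 172 172 185 200 196 178 170 173 176 174 178]
```

View pics/s15.png

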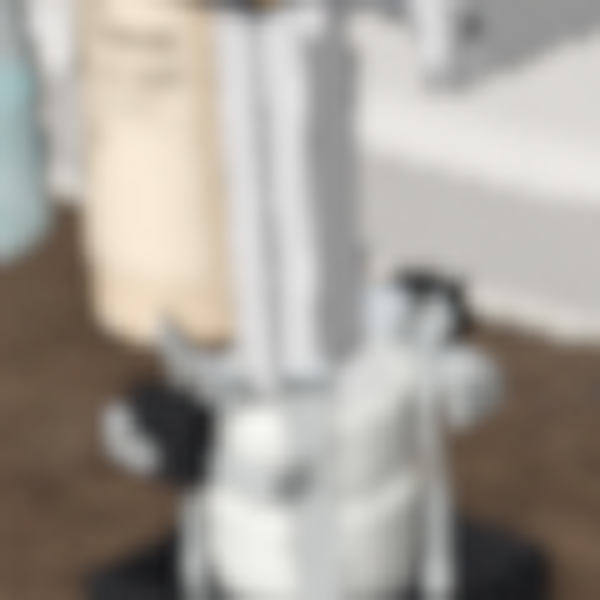

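Force rose to 5 N at 87.0 mm, so this is the hard stop, 2 mm past the snap. Retracting straight up and moving away.

Call:
{"api": "send_rows", "payload": {"rows": [0, 0, 1, 0, 0, 0, 0, 0, 0, 4, 0, 0, 0, 0, 0, 0, 15, 0, 0, 0, 0, 0, 0, 25, 0, 0, 0, 0, 0, 0, 30, 0, 0, 0, 0, 0, -40, 0, 0, 0, 0, 0, 0, -40, 0, 0, 0, 0, 0, 0, -40, 0, 0, 0, 0, 0]}}

```text
time: 39.35
tool_pos: [0.4855, -0.0166, 0.1627]
ee_rot: [3.141, -0.0, 1.498]
wrist_force: [0.4, 0.3, -1.1]
width: 0.0005
```

Call:
{"api": "send_rows", "payload": {"rows": [0, -40, 0, 0, 0, 0, 0, 0, -30, 0, 0, 0, 0, 0, 0, 0, 0, 0, 0, 0, 0, 0, 0, 0, 0, 0, 0, 0, 0, 0, 0, 0, 0, 0, 0, 0, 0, 0, 0, 0, 0, 0, 0, 0, 0, 0, 0, 0, 0, 0, 0, 0, 0, 0, 0, 0]}}

```text
time: 40.35
tool_pos: [0.4854, -0.0852, 0.1618]
ee_rot: [-3.142, -0.0, 1.498]
wrist_force: [0.9, 0.6, -0.0]
width: 0.0003
```

```bash
python3 look.py s16
python3 - <<'E'
from h import *
t=cal("top")["color"][:,:,::-1]
cv2.imwrite("pics/t16.png",cv2.resize(t[205:270,195:275],None,fx=8,fy=8,interpolation=cv2.INTER_CUBIC))
cv2.imwrite("pics/t16f.png",cv2.resize(t,None,fx=1.4,fy=1.4))
E
```

```text
[-0.01066599 -0.33109351 -0.40616789] [ 0.48543628 -0.08533645  0.16177887] 40.4
```

View pics/s16.png

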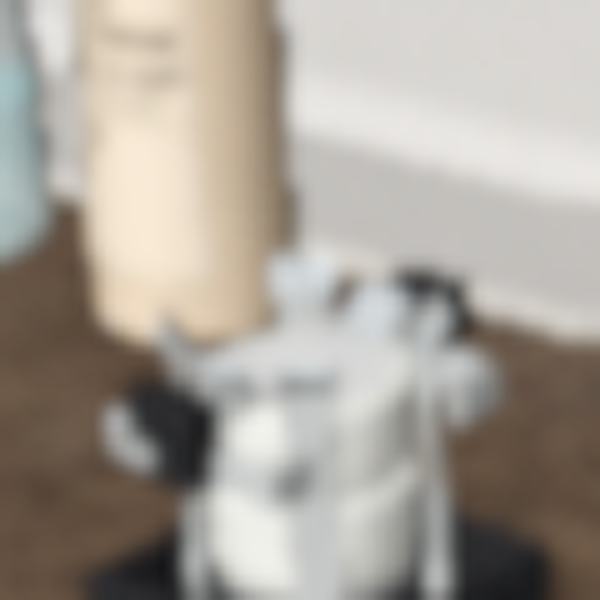

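View pics/t16.png

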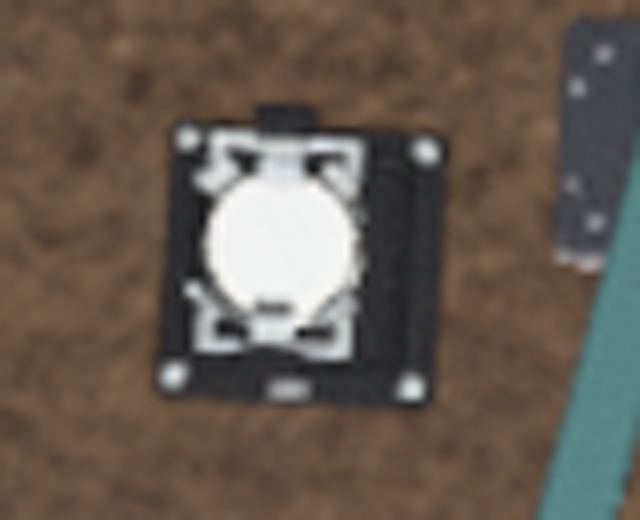

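View pics/t16f.png

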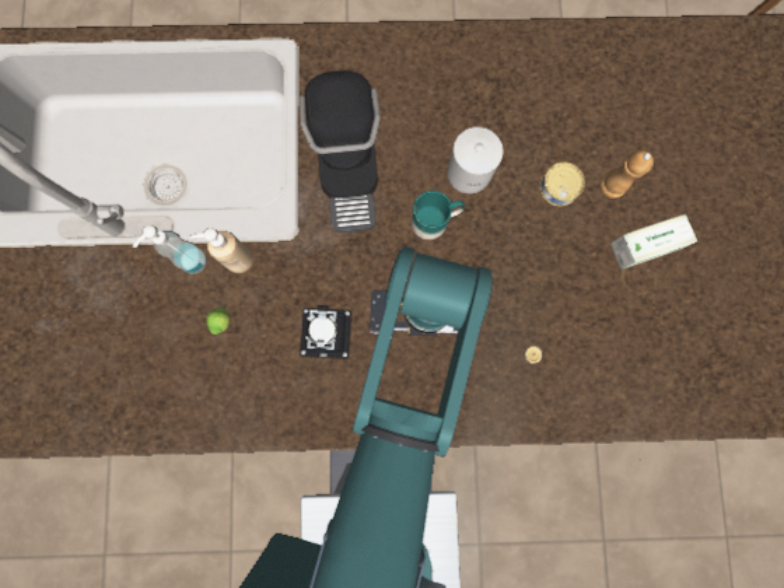

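Both views match the state after pod 1. The near lip overlaps the lid at about (270,315) in the top crop, the upper lid stays at L, and both pods stand upright. The mug, lime and tea light are still at (432,215), (218,321) and (534,354). Handing in.

Run:
```python
from bench import *
print(close_job())
```

```text
the job is handed in; nothing more can be done
None
```

Both pods are in the magazine, foil up and one on the other, and the job was handed in at about 40 s of the 72 s allowed. Hand-in gives no verdict.

- **Method:** I set each pod in the mouth of the well with the jaws along the open y sides. I released it, shut the fingers, and pressed straight down on the middle of its lid.
- **Force:** The end-of-call wrist readings stayed at or below about 5.2 N. That highest reading was the hard stop, which I felt with the second pod at a tool height of 87.0 mm. I then retracted.
- **Last checks:** After retracting, both camera views look the same as after the first pod. The stack stays down and upright with the lips over the lid. The mug, lime and tea light have not moved, and the robot is clear of everything.
- **What I could not confirm:** Wrist force noise of about 1 N hid the moment the lips snapped. I judged that they had shut from the pictures and from the pods staying down, not from a force drop. My image estimate put the hard stop at about 86.4 mm, 0.6 mm lower than where I felt it, so the lips' underside is nearer 89 mm than the 88.4 mm I had worked out.

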